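# Seat a label holder behind the lip of a label rail and hold it home

### The arm

A 6-joint arm with a two-finger parallel gripper is mounted at the origin on a cart in front of the work surface, level with it; the furniture and walls round the work are solid. World frame = base frame: x ahead of the robot, y to its left, z up, the work surface at z = 0. Lengths are in m, angles in degrees, forces in N, time in s.
With the tool pointing down it reaches from about 0.3 to 0.75 m from the base axis. Payload 8.5 kg.
Tool frame: the origin (TCP) lies between the finger pads; the fingertips stand ahead of it and the grasp point (between the pads) lies 8 mm behind it (env.tcp_to_tips is the z of the fingertips in the tool frame, in m); z points along the fingers, x is the direction in which the jaws open and shut, and the axes are right-handed (so a half turn about z gives the same grasp; the last joint's range is limited). The gripper opens to 85 mm and grips with 20 to 120 N. Pads are 22 mm wide; open, the fingers measure 114 mm over their backs; the gripper's body (76 mm by 85 mm) begins 54 mm behind the grasp point. The pads swing forward as they close: fully open they stand 13 mm farther back than shut.
Start: joints at [-86.247, 21.807, 74.336, -0, 83.858, -12.336], TCP at [0.152, -0.528, 0.242] pointing down, gripper open.
Joint ranges: [-178.18, 178.18], [-50.72, 133.34], [12.68, 142.11], [-81.47, 261.47], [9.98, 163.14], [-165.26, 165.26]. Speed limits (degrees/s): [136.94, 136.94, 180, 180, 180, 180].

### API

Orientations are given as a 3x3 rotation matrix whose columns are the frame's x, y, z axes.
In Python, from rig import observe, viewer, env gives the robot as it stands.
- The arm moves only by the tool jog_arm, never from a script. Its arguments are lists of equal length, an entry for each row: "dr": the turn, a rotation vector about the tool's x, y, z in rad, a list of three; "slide": the shift along the tool's x, y, z in m, a list of three; "gripper": the opening, from -1 (shut) to 1 (fully open), so that 0 is half open. In form: {"dr": [[rx, ry, rz], ...], "slide": [[dx, dy, dz], ...], "gripper": [gripper, ...]}. A call has exactly 10 rows; each row shifts and turns the commanded pose from where the row before left it, along the tool's axes as they then stand; what a row does not reach is not made up. A row lasts 1/10 s, in which the tool goes at most 50 mm and 8.59 degrees, less where a joint would pass 70% of its speed; a pose out of reach is approached as far as the arm can. A call is refused whole if a number of a shift passes 0.05 or a number of a turn 0.15, either way. A call with a gripper value outside its range is refused whole. The fingers move at their own pace and stop on an object; "force" is the grip in N (left out, the last holds). Time passes only in rows, so rows that do not move let the fingers close, or fill a call up. It gives the time, the measured TCP pose, the force and the opening at its end, in the units of the state.
- observe(): the state, without advancing time (a new reading comes with each control period).
- viewer.get_image(name): name is "side" or "top" or "wrist"; returns a dict with "pixels" (480x640x3 uint8, blue, green, red), "camera_matrix" (3x3 intrinsics, pixels), "R" (3x3) and "t" (3): a world point X has camera coordinates R X + t. Camera axes: x right, y down, z forward; pixel columns grow to the right and rows downward; lengths in m; the calibration is good to about 2 mm. The wrist camera is an equidistant fisheye: a pixel r from the principal point sees the ray r / f radians off the axis. A picture is of the moment at which its call begins. There is no depth.
- env.close_job(): hands the job in, once; it reports no verdict.
The state is a dict: "time_s": time; "q": joint angles; "qvel": joint speeds; "joint_efforts": joint torques, N m; "position": TCP position; "tool_rot": TCP orientation; "ft_force": force on the tool from outside, world axes, zero at the start; "wrist_torque": the same for the moment, N m; "grip_width": finger opening in m.
Only numpy, scipy, OpenCV 4.12 (cv2) and the standard library are available. Lean on these libraries where they do the work, as an engineer would, in place of code of your own. Each camera call takes 0.05 s, during which the arm holds its last target.

### The job

Turn both red knobs of the label rail to their open stops, so that the steel tongues swing forward off the slot. Then take the blue label holder from its stand and push it down behind the rail's front lip, fully home against the sprung seat; finish while still holding it pressed down there, so that I can close the knobs over it. Leave the other things on the table where they are.

Things in the scene. Friction and masses are not known exactly. Their poses are not given: they have to be found in the camera images.
- label_rail: Label rail, fixed; place and yaw vary. Grey base plate 85 x 230 x 12 mm. Origin: on the table under the middle of the slot; x from the front lip to the back wall (away from the robot), y along the slot to the left, z up. A boss (radius 15 mm) with a red knob stands past each end of the slot, at y = +88 and -88 mm, so the holder fits anywhere within 11 mm of centre.
- slot_mouth (a point): Middle of the slot 48 mm above the table; axes as the rail. Slot 9 mm wide in x, 136 mm long in y. Front lip: upright to 40 mm above the table, then flaring forward as a lead-in, to 15 mm in front of the middle at 48 mm height. Back wall 8 mm thick and 48 mm high, its middle 66 mm of length 56 mm high. Top of the seat bar in the slot: 28 mm above the table when free, 18 mm when pressed home.
- seat_bar (a joint): How far the sprung orange seat bar in the slot is pressed down, m: 0 free, 0.010 at its stop (home). The spring pushes up with 3.5 N at 0 rising to 10.5 N at the stop; it lifts the holder again when the pressure is taken off.
- knob_left (a joint): Angle of the left knob (rail y = +88 mm), rad: 0 closed (its tongue lies along the slot, over the end of it), 1.3 at the open stop (tongue points to the front). Opens clockwise seen from above; starts between 0 and 0.25; stays where it is left (friction 0.05 N m).
- knob_right (a joint): Angle of the right knob (rail y = -88 mm), rad: 0 closed, 1.3 at the open stop (tongue points to the front). Opens anticlockwise seen from above; starts between 0 and 0.25; stays where it is left.
- knob_left_grip (a point): Point on the left knob's axis, 78 mm above the table, where to grip its red bar. The bar is 10 mm thick, 42 mm long and spans 62 to 88 mm above the table; its length is this point's y axis (along the rail's y when closed) and turns with the knob. Below it, at 50 to 54 mm, is the steel tongue, 11 mm wide, reaching 46 mm from the axis.
- knob_right_grip (a point): The same point of the right knob; the same sizes.
- holder_mid (a point): Centre of the loose blue label holder (50 to 100 g), 39 mm above its underside. It stands upright: x thickness, y width, z up; both faces alike, either way round will do. Foot: a plate 6 mm thick, 120 wide, 26 high; above it a panel 64 mm wide; the top 24 mm (15 to 39 mm above this point) is a grip 10 mm thick, 50 wide. Home in the rail, this point is 57 mm above the table.
- label_holder: The whole label holder; origin at the centre of its underside, axes as for holder_mid.
- holder_stand: Fixed black stand, 60 x 130 mm, in which the holder stands 6 mm above the table between two walls 30 mm high and 7.5 mm apart; lift the holder straight up 25 mm or more to clear it. Origin on the table under its middle; y along its slot.
- amber_bottle_mid (a point): Bystander: amber bottle, 52 mm wide, 109 mm tall; its centre.
- red_cup_mid (a point): Bystander: white cup with red lid, 60 mm wide, 54 mm tall; its centre.
- blue_tape_mid (a point): Bystander: roll of blue tape, 94 mm wide, 25 mm tall; its centre.
- screwdriver_mid (a point): Bystander: small yellow screwdriver, 154 mm long, 22 mm tall, lying in front of the work; its centre.
Things that resemble listed ones, but are neither listed nor needed, are in the scene too. Of the things that look like the label_holder, the larger one is meant.

How it is judged (in metres and radians):
On the way, in this order (a step that is already met when the one before it is completed fails the run):
1. both knobs are turned to their open stops (value of joint each of knob_left, knob_right above 1.18 rad), for 0.2 s.
2. the holder's foot is in the slot behind the lip, both knobs still open (all of step 1 and x of holder_mid in the frame of label_rail between -0.004 and 0.004 m and y of holder_mid in the frame of label_rail between -0.013 and 0.013 m and z of holder_mid in the frame of label_rail below 0.072 m), for 0.05 s.
At the end, for the whole second after the job is handed in: Both knobs within 0.12 rad of their open stops; the holder at rest and upright (0.12 rad) in the slot, its centre within 4 mm of the slot's middle plane and 13 mm of its middle lengthwise; the seat bar pressed at least 8.5 of its 10 mm, the fingers on the holder with at least 2 N (all of step 1 and x of holder_mid in the frame of label_rail between -0.004 and 0.004 m and y of holder_mid in the frame of label_rail between -0.013 and 0.013 m and value of joint seat_bar above 0.0085 m and z of holder_mid in the frame of label_rail between 0.052 and 0.0595 m and angle between holder_mid's own z axis and vertical below 0.12 rad and contact force between the fingers and label_holder above 2 N and linear speed of label_holder below 0.02 m/s); the arm keeps its last pose, push and grip.
It fails at once if a bystander (amber bottle) is moved by more than 30 mm (distance of amber_bottle_mid from where it was at the start of the episode above 0.03 m).
It fails at once if a bystander (red cup) is moved by more than 30 mm (distance of red_cup_mid from where it was at the start of the episode above 0.03 m).
It fails at once if a bystander (blue tape) is moved by more than 30 mm (distance of blue_tape_mid from where it was at the start of the episode above 0.03 m).
It fails at once if a bystander (screwdriver) is moved by more than 30 mm (distance of screwdriver_mid from where it was at the start of the episode above 0.03 m).
It also fails if it takes over 61 s, if anything falls off the work surface, if the arm or the gripper's body presses on something with over 40 N, if the wrist force passes 120 N, or if a joint passes its speed limit or range.

## Working session

There is one attempt and no reset: what is moved stays moved. The work goes in short steps, Python scripts to look and compute and a tool call to move; the robot and the scene stay as the last step left them, time stands still between calls to the robot, and variables do not carry over. Pictures are saved under pics/ and viewed, and the job is handed in when it is done.

Besides the shell and the picture viewer there is one more tool, called as name(argument=value, ...), one argument or row to a line, values as JSON. jog_arm: Moves the arm, as the interface text tells. Its arguments: {"type":"object","properties":{"dr":{"type":"array","items":{"type":"array","items":{"type":"number"}}},"slide":{"type":"array","items":{"type":"array","items":{"type":"number"}}},"gripper":{"type":"array","items":{"type":"number"}},"force":{"type":"number"}},"required":["dr","slide","gripper"]}

```bash
ls; mkdir -p pics; python3 - <<'E'
from rig import observe, viewer, env
import cv2,numpy as np
for n in ["side","top","wrist"]:
    d=viewer.get_image(n); cv2.imwrite(f"pics/{n}0.png",d["pixels"])
    np.savez(f"pics/{n}0.npz",**d)
    print(n,np.round(d["camera_matrix"],1).tolist(),np.round(d["R"],3).tolist(),np.round(d["t"],3).tolist())
s=observe(); print({k:np.round(v,3).tolist() for k,v in s.items()}); print(env.tcp_to_tips)
E
```

```text
pics
side [[572.1, 0.0, 314.6], [0.0, 572.1, 229.3], [0.0, 0.0, 1.0]] [[-0.973, -0.231, -0.006], [-0.077, 0.352, -0.933], [0.217, -0.907, -0.361]] [0.547, 0.121, 1.05]
top [[493.1, 0.0, 325.5], [0.0, 493.1, 237.1], [0.0, 0.0, 1.0]] [[0.005, -1.0, -0.016], [-0.998, -0.004, -0.069], [0.069, 0.016, -0.997]] [0.018, 0.547, 0.984]
wrist [[371.6, 0.0, 321.1], [0.0, 371.6, 241.2], [0.0, 0.0, 1.0]] [[0.277, -0.961, -0.002], [-0.911, -0.263, 0.319], [-0.307, -0.087, -0.948]] [-0.549, -0.042, 0.382]
{'time_s': 0.15, 'q': [-86.247, 21.833, 74.371, 0.001, 83.859, -12.336], 'qvel': [0.025, -0.032, -0.104, 0.036, 0.02, -0.11], 'joint_efforts': [0.002, -44.863, -23.134, -0.0, 0.004, -0.0], 'position': [0.152, -0.528, 0.242], 'tool_rot': [[0.277, -0.961, -0.0], [-0.961, -0.277, 0.001], [-0.001, -0.0, -1.0]], 'ft_force': [-0.264, -0.312, 0.4], 'wrist_torque': [0.009, -0.015, -0.017], 'grip_width': 0.085}
0.011
```

View pics/top0.png

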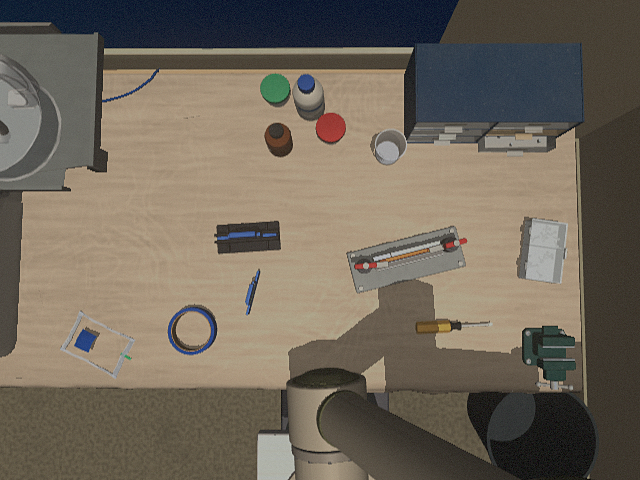

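View pics/side0.png

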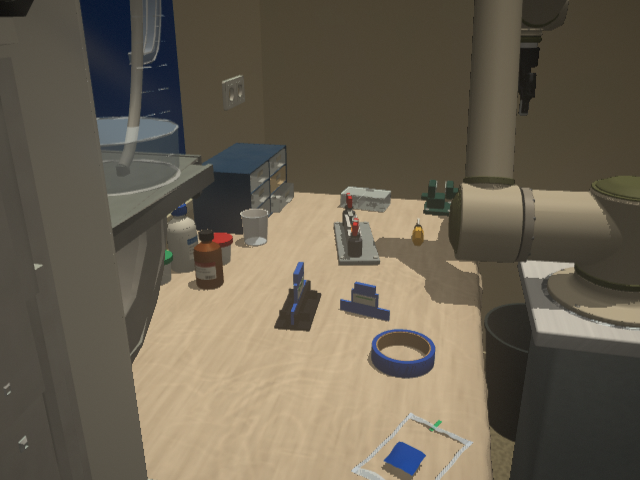

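View pics/wrist0.png

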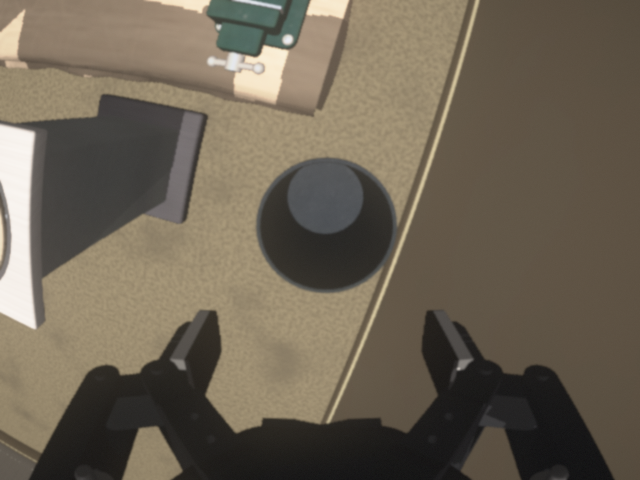

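The top view shows the rail around (407,259), with red knobs at about (366,266) and (452,243). The holder sits in the black stand at (248,237), and a smaller look-alike lies at (253,291). The tape is at (192,330) and the screwdriver at (452,326). Next I'll enlarge and measure.

```bash
cat > h.py <<'E'
import numpy as np,cv2
def ray(d,u,v):
    K,R,t=d["camera_matrix"],d["R"],d["t"]
    c=-R.T@t
    return c,R.T@np.array([(u-K[0,2])/K[0,0],(v-K[1,2])/K[1,1],1.])
def wray(d,u,v):
    K,R,t=d["camera_matrix"],d["R"],d["t"]
    x=np.array([u-K[0,2],v-K[1,2]]);r=np.linalg.norm(x);a=r/K[0,0]
    dc=np.array([*(x/max(r,1e-9)*np.sin(a)),np.cos(a)])
    return -R.T@t,R.T@dc
def onplane(d,u,v,z,w=False):
    c,r=(wray if w else ray)(d,u,v); return c+r*(z-c[2])/r[2]
def proj(d,X):
    x=d["R"]@X+d["t"];x=d["camera_matrix"]@(x/x[2]);return x[:2]
def tri(rays):
    A=0;b=0
    for c,r in rays:
        r=r/np.linalg.norm(r);P=np.eye(3)-np.outer(r,r);A=A+P;b=b+P@c
    return np.linalg.solve(A,b)
def wproj(d,X):
    x=d["R"]@np.asarray(X)+d["t"];rr=np.hypot(x[0],x[1]);a=np.arctan2(rr,x[2]);K=d["camera_matrix"]
    return np.array([K[0,2]+K[0,0]*a*x[0]/rr,K[1,2]+K[0,0]*a*x[1]/rr])
E
python3 - <<'E'
import numpy as np,cv2
from h import *
d=np.load("pics/top0.npz");p=d["pixels"]
cv2.imwrite("pics/top_rail.png",cv2.resize(p[215:305,335:480],None,fx=5.5,fy=5.5,interpolation=cv2.INTER_CUBIC))
cv2.imwrite("pics/top_hold.png",cv2.resize(p[210:265,200:295],None,fx=8,fy=8,interpolation=cv2.INTER_CUBIC))
s=np.load("pics/side0.npz");q=s["pixels"]
cv2.imwrite("pics/side_c.png",cv2.resize(q[185:335,260:400],None,fx=4,fy=4,interpolation=cv2.INTER_CUBIC))
for n,im in(("top",p),("side",q)):
    hsv=cv2.cvtColor(im,cv2.COLOR_BGR2HSV)
    red=((hsv[...,0]<6)|(hsv[...,0]>174))&(hsv[...,1]>150)&(hsv[...,2]>90)
    blue=(abs(hsv[...,0].astype(int)-110)<12)&(hsv[...,1]>130)&(hsv[...,2]>70)
    for c,m in(("red",red),("blue",blue)):
        k,l,st,ce=cv2.connectedComponentsWithStats(m.astype(np.uint8))
        for i in range(1,k):
            if st[i,4]>12: print(n,c,st[i].tolist(),np.round(ce[i],1))
E
```

```text
top red [316, 113, 30, 29, 668] [330.2 127. ]
top red [459, 239, 8, 5, 28] [462.6 240.7]
top red [446, 242, 8, 6, 37] [449.3 244.7]
top red [369, 263, 8, 5, 35] [372.1 264.9]
top red [355, 264, 9, 5, 39] [358.8 266.2]
top blue [102, 70, 56, 32, 126] [131.7  88.9]
top blue [298, 75, 16, 16, 198] [305.4  82.1]
top blue [218, 232, 37, 8, 137] [238.  234.9]
top blue [263, 234, 13, 3, 29] [268.4 234.7]
top blue [255, 271, 4, 10, 18] [256.6 275.4]
top blue [245, 282, 9, 32, 81] [248.7 296.5]
top blue [168, 308, 46, 46, 362] [191.5 330.6]
top blue [75, 330, 21, 22, 274] [ 84.5 340.3]
side red [353, 222, 5, 4, 17] [354.9 223.6]
side red [212, 233, 20, 11, 168] [221.3 237.6]
side blue [178, 204, 8, 4, 16] [181.9 205.6]
side blue [295, 263, 8, 11, 43] [298.1 267.9]
side blue [356, 282, 20, 5, 24] [365.5 284.5]
side blue [291, 304, 6, 8, 22] [293.4 307.4]
side blue [373, 330, 62, 34, 316] [404.2 349.3]
side blue [384, 442, 42, 33, 757] [405.2 457.5]
```

View pics/top_rail.png

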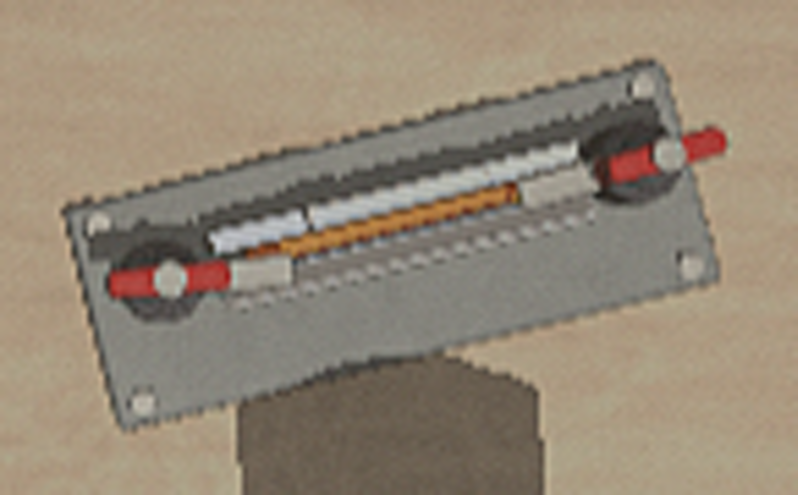

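View pics/top_hold.png

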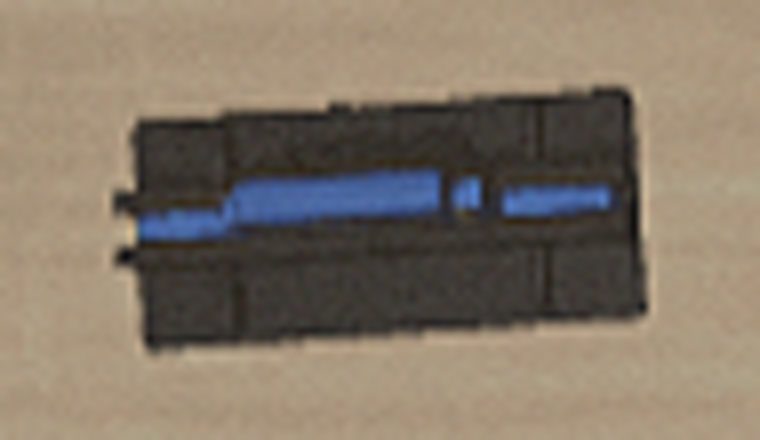

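View pics/side_c.png

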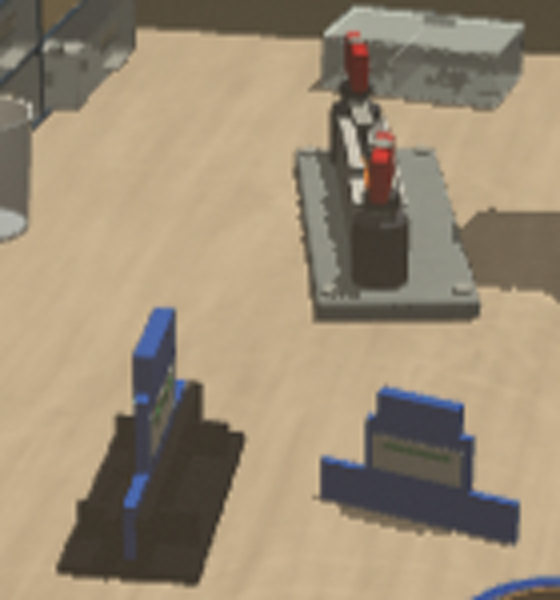

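```bash
python3 - <<'E'
import numpy as np,cv2
from h import *
d=dict(np.load("pics/top0.npz"))
def P(cx,cy,s,ox,oy,z): return onplane(d,(cx+.5)/s-.5+ox,(cy+.5)/s-.5+oy,z)
L=P(172,281,5.5,335,215,.09);R=P(670,153,5.5,335,215,.09)
print("L",L,"R",R,np.linalg.norm(L-R)); y=(L-R)[:2];y/=np.linalg.norm(y)
print("yaw of rail y dir",np.degrees(np.arctan2(-y[0],y[1])),"mid",(L+R)/2)
# bars
for n,a,b in(("L",(108,283),(230,276)),("R",(612,172),(725,138))):
    A=P(*a,5.5,335,215,.088);B=P(*b,5.5,335,215,.088);v=(A-B)[:2]
    print(n,"bar mid",(A+B)/2,"len",np.linalg.norm(v),"yaw",np.degrees(np.arctan2(-v[0],v[1])))
# base corners
C=[P(*c,5.5,335,215,.012) for c in((66,210),(655,60),(718,280),(125,428))]
print("base c",np.round(C,4).tolist()); print("long edges yaw",[np.degrees(np.arctan2(-(a-b)[0],(a-b)[1])) for a,b in((C[0],C[1]),(C[3],C[2]))])
# holder top: grip
A=P(237,204,8,200,210,.084);B=P(440,193,8,200,210,.084);v=A-B
print("grip",A,B,(A+B)/2,np.linalg.norm(v),np.degrees(np.arctan2(-v[0],v[1])))
A=P(137,222,8,200,210,.032);B=P(611,196,8,200,210,.032);v=A-B
print("foot",A,B,(A+B)/2,np.linalg.norm(v),np.degrees(np.arctan2(-v[0],v[1])))
E
```

```text
L [ 0.48865663 -0.05684389  0.09      ] R [ 0.53323144 -0.22687845  0.09      ] 0.17578015861571594
yaw of rail y dir 14.689621966771494 mid [ 0.51094404 -0.14186117  0.09      ]
L bar mid [ 0.48918662 -0.05594453  0.088     ] len 0.04181048761162805 yaw 3.5817831814976264
R bar mid [ 0.53266238 -0.22685802  0.088     ] len 0.04047159522487772 yaw 17.010893483341793
base c [[0.5157, -0.0227, 0.012], [0.5724, -0.2412, 0.012], [0.491, -0.2634, 0.012], [0.4353, -0.0447, 0.012]]
long edges yaw [np.float64(14.567120160388868), np.float64(14.285190643084428)]
grip [0.54567556 0.20317808 0.084     ] [0.54851189 0.15469735 0.084     ] [0.54709372 0.17893771 0.084     ] 0.04856362362467979 3.348226472661125
foot [0.54478615 0.23939218 0.032     ] [0.55185809 0.11994958 0.032     ] [0.54832212 0.17967088 0.032     ] 0.11965177032876541 3.3884045241476466
```

```bash
cat > plan.py <<'E'
import numpy as np,sys
from rig import observe
from scipy.spatial.transform import Rotation as Ro
def plan(x,y,z,yaw,n,from_=None):
    s=observe(); p=np.array(s["position"]);R=np.array(s["tool_rot"])
    print("t",round(s["time_s"],2),"pos",np.round(p,4),"yaw",round(np.degrees(np.arctan2(R[1,0],R[0,0])),2),"tilt z",np.round(R[:,2],4),"w",round(s["grip_width"],4),"F",np.round(s["ft_force"],1),"q",np.round(s["q"],0))
    T=Ro.from_euler("z",yaw,degrees=True).as_matrix()@np.diag([1,-1,-1.])
    rv=Ro.from_matrix(R.T@T).as_rotvec(); d=rv/n
    S=sum(Ro.from_rotvec(d*k).as_matrix() for k in range(n))
    sl=np.linalg.solve(S,R.T@(np.array([x,y,z])-p))
    print(n,"rows dr",np.round(d,4).tolist(),"slide",np.round(sl,4).tolist())
    # path check
    P=p.copy();Rk=R.copy();out=[]
    for k in range(n): P=P+Rk@sl;Rk=Rk@Ro.from_rotvec(d).as_matrix();out.append(P)
    print(np.round(out[::max(1,n//4)],3).tolist())
if __name__=="__main__": plan(*map(float,sys.argv[1:5]),int(sys.argv[5]))
E
python3 plan.py 0.489 -0.0565 0.2 3.6 20
```

```text
t 0.15 pos [ 0.1524 -0.5282  0.2419] yaw -73.91 tilt z [-1.0e-04  1.1e-03 -1.0e+00] w 0.0854 F [-0.3 -0.3  0.4] q [-86.  22.  74.   0.  84. -12.]
20 rows dr [-0.0, 0.0, -0.0676] slide [-0.0009, -0.0313, 0.0021]
[[0.182, -0.519, 0.24], [0.318, -0.442, 0.229], [0.421, -0.325, 0.219], [0.479, -0.181, 0.208]]
```

jog_arm(
  dr=[
    [0, 0, -0.0676],
    [0, 0, -0.0676],
    [0, 0, -0.0676],
    [0, 0, -0.0676],
    [0, 0, -0.0676],
    [0, 0, -0.0676],
    [0, 0, -0.0676],
    [0, 0, -0.0676],
    [0, 0, -0.0676],
    [0, 0, -0.0676],
  ],
  slide=[
    [-0.0009, -0.0313, 0.002],
    [-0.0009, -0.0313, 0.002],
    [-0.0009, -0.0313, 0.002],
    [-0.0009, -0.0313, 0.002],
    [-0.0009, -0.0313, 0.002],
    [-0.0009, -0.0313, 0.002],
    [-0.0009, -0.0313, 0.002],
    [-0.0009, -0.0313, 0.002],
    [-0.0009, -0.0313, 0.002],
    [-0.0009, -0.0313, 0.002],
  ],
  gripper=[1, 1, 1, 1, 1, 1, 1, 1, 1, 1],
)

```text
time_s: 1.15
position: [0.4044, -0.3504, 0.2219]
tool_rot: [[0.819, -0.574, -0.0], [-0.574, -0.819, 0.0], [-0.0, -0.0, -1.0]]
ft_force: [-0.2, -0.5, -0.0]
grip_width: 0.0853
```

jog_arm(
  dr=[
    [0, 0, -0.0676],
    [0, 0, -0.0676],
    [0, 0, -0.0676],
    [0, 0, -0.0676],
    [0, 0, -0.0676],
    [0, 0, -0.0676],
    [0, 0, -0.0676],
    [0, 0, -0.0676],
    [0, 0, -0.0676],
    [0, 0, -0.0676],
  ],
  slide=[
    [-0.0009, -0.0313, 0.002],
    [-0.0009, -0.0313, 0.002],
    [-0.0009, -0.0313, 0.002],
    [-0.0009, -0.0313, 0.002],
    [-0.0009, -0.0313, 0.002],
    [-0.0009, -0.0313, 0.002],
    [-0.0009, -0.0313, 0.002],
    [-0.0009, -0.0313, 0.002],
    [-0.0009, -0.0313, 0.002],
    [-0.0009, -0.0313, 0.002],
  ],
  gripper=[1, 1, 1, 1, 1, 1, 1, 1, 1, 1],
)

```text
time_s: 2.15
position: [0.4888, -0.055, 0.202]
tool_rot: [[0.998, 0.065, -0.0], [0.065, -0.998, 0.0], [-0.0, -0.0, -1.0]]
ft_force: [0.1, 0.7, -0.0]
grip_width: 0.0855
```

```bash
python3 - <<'E'
from rig import observe, viewer
import cv2,numpy as np
d=viewer.get_image("wrist"); cv2.imwrite("pics/wrist1.png",d["pixels"]); np.savez("pics/wrist1.npz",**d)
E
python3 plan.py 0.489 -0.0565 0.15 3.6 10
```

```text
t 2.2 pos [ 0.4878 -0.0512  0.2018] yaw 4.05 tilt z [-0.0015  0.0023 -1.    ] w 0.0857 F [-2.   3.1 -0.9] q [-20.  18.  87.   0.  75. -24.]
10 rows dr [-0.0002, 0.0001, 0.0008] slide [0.0001, 0.0005, 0.0052]
[[0.488, -0.052, 0.197], [0.488, -0.053, 0.186], [0.488, -0.054, 0.176], [0.489, -0.055, 0.166], [0.489, -0.056, 0.155]]
```

View pics/wrist1.png

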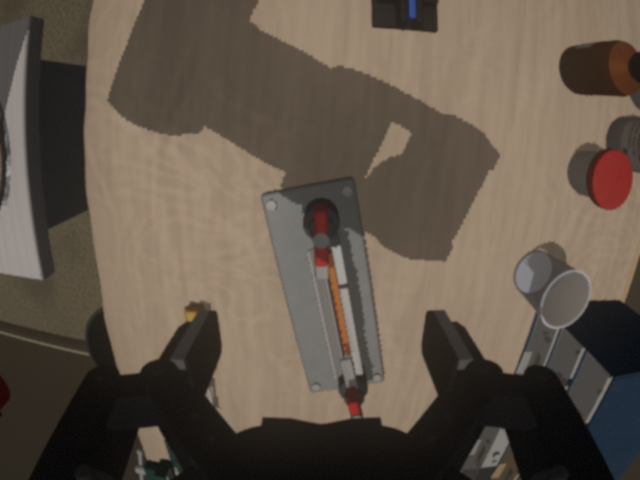

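The wrist view shows the rail. The left knob bar runs from (322,203) to (322,265), and the right knob is near (352,395), partly behind the gripper. I'll take a settled picture and measure the left knob.

```bash
python3 - <<'E'
from rig import observe, viewer
import cv2,numpy as np
from h import *
d=viewer.get_image("wrist"); cv2.imwrite("pics/wrist2.png",d["pixels"]); np.savez("pics/wrist2.npz",**d)
p=d["pixels"]; cv2.imwrite("pics/wrist2c.png",cv2.resize(p[170:430,240:410],None,fx=2.3*1,fy=2.3,interpolation=cv2.INTER_CUBIC) if 0 else cv2.resize(p[170:300,250:400],None,fx=4.5,fy=4.5,interpolation=cv2.INTER_CUBIC))
hsv=cv2.cvtColor(p,cv2.COLOR_BGR2HSV)
red=((hsv[...,0]<6)|(hsv[...,0]>174))&(hsv[...,1]>150)&(hsv[...,2]>90)
k,l,st,ce=cv2.connectedComponentsWithStats(red.astype(np.uint8))
for i in range(1,k):
    if st[i,4]>12: print(st[i].tolist(),np.round(ce[i],1), onplane(d,*ce[i],.088,True))
for X in ([.489,-.0565,.09],[.533,-.227,.09]): print(wproj(d,X))
E
python3 plan.py 0.489 -0.0565 0.15 3.6 10
```

```text
[592, 156, 40, 59, 1832] [611.8 185. ] [0.72821799 0.01562382 0.088     ]
[319, 220, 7, 17, 115] [322.  228.3] [ 0.48732392 -0.04204852  0.088     ]
[317, 255, 13, 16, 157] [322.2 263.3] [ 0.48930074 -0.0680424   0.088     ]
[348, 406, 12, 12, 111] [353.5 411.6] [ 0.52806211 -0.21166346  0.088     ]
[322.91436999 249.02614868]
[356.90050389 424.52201672]
t 2.25 pos [ 0.4882 -0.0534  0.2021] yaw 3.84 tilt z [-0.0011  0.0011 -1.    ] w 0.0852 F [ 0.6 -0.3  0.8] q [-20.  18.  87.   0.  75. -24.]
10 rows dr [-0.0001, 0.0001, 0.0004] slide [0.0001, 0.0003, 0.0052]
[[0.488, -0.054, 0.197], [0.488, -0.054, 0.186], [0.489, -0.055, 0.176], [0.489, -0.056, 0.166], [0.489, -0.056, 0.155]]
```

View pics/wrist2c.png

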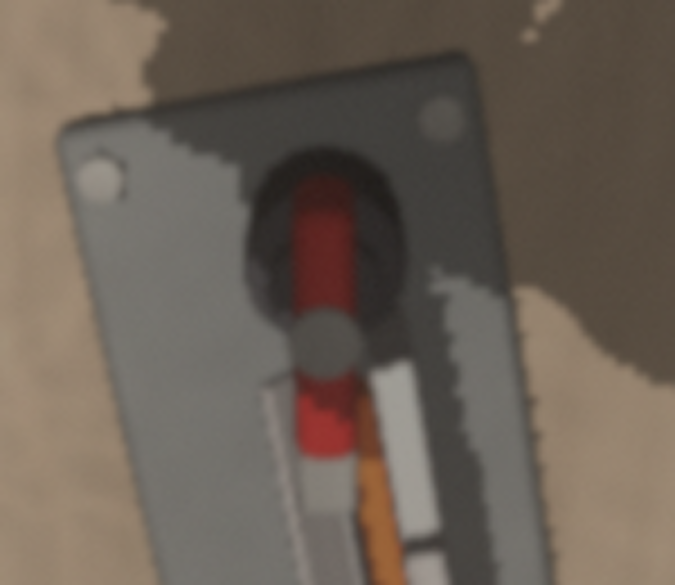

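jog_arm(
  dr=[
    [0, 0, 0.0004],
    [0, 0, 0.0004],
    [0, 0, 0.0004],
    [0, 0, 0.0004],
    [0, 0, 0.0004],
    [0, 0, 0.0004],
    [0, 0, 0.0004],
    [0, 0, 0.0004],
    [0, 0, 0],
    [0, 0, 0],
  ],
  slide=[
    [0.0001, 0.0003, 0.0165],
    [0.0001, 0.0003, 0.0165],
    [0.0001, 0.0003, 0.0165],
    [0.0001, 0.0003, 0.0165],
    [0.0001, 0.0003, 0.0165],
    [0.0001, 0.0003, 0.0165],
    [0.0001, 0.0003, 0.016],
    [0, 0, 0.016],
    [0, 0, 0],
    [0, 0, 0],
  ],
  gripper=[0, 0, 0, 0, 0, 0, 0, 0, 0, 0],
)

```text
time_s: 3.25
position: [0.4898, -0.0588, 0.0715]
tool_rot: [[0.998, 0.058, -0.0], [0.058, -0.998, -0.0], [-0.0, -0.0, -1.0]]
ft_force: [0.7, -0.4, 1.6]
grip_width: 0.0428
```

```bash
python3 - <<'E'
from rig import observe, viewer
import cv2,numpy as np
d=viewer.get_image("wrist"); cv2.imwrite("pics/wrist3.png",d["pixels"]); np.savez("pics/wrist3.npz",**d)
E
python3 plan.py 0.489 -0.0565 0.071 3.6 10
```

```text
t 3.3 pos [ 0.49   -0.0588  0.0719] yaw 3.33 tilt z [ 8.e-04 -4.e-04 -1.e+00] w 0.0428 F [ 0.1 -0.2  0.3] q [-21.  28.  97.  -0.  55. -24.]
10 rows dr [0.0, -0.0001, -0.0005] slide [-0.0001, -0.0002, 0.0001]
[[0.49, -0.059, 0.072], [0.49, -0.058, 0.072], [0.49, -0.058, 0.071], [0.489, -0.057, 0.071], [0.489, -0.057, 0.071]]
```

View pics/wrist3.png

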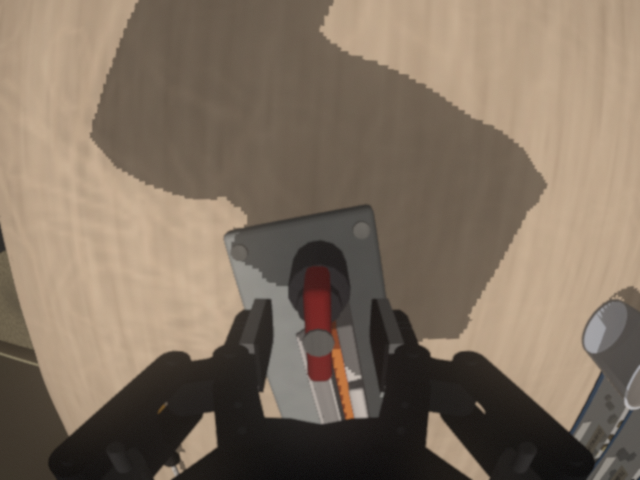

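jog_arm(
  dr=[
    [0, 0, -0.002],
    [0, 0, -0.002],
    [0, 0, 0],
    [0, 0, 0],
    [0, 0, 0],
    [0, 0, 0],
    [0, 0, 0],
    [0, 0, 0],
    [0, 0, 0],
    [0, 0, 0],
  ],
  slide=[
    [-0.0005, -0.001, 0],
    [0, -0.001, 0],
    [0, 0, 0],
    [0, 0, 0],
    [0, 0, 0],
    [0, 0, 0],
    [0, 0, 0],
    [0, 0, 0],
    [0, 0, 0],
    [0, 0, 0],
  ],
  gripper=[0, 0, -1, -1, -1, -1, -1, -1, -1, -1],
  force=40,
)

```text
time_s: 4.3
position: [0.4887, -0.0567, 0.0729]
tool_rot: [[0.998, 0.063, 0.0], [0.063, -0.998, -0.001], [0.0, 0.001, -1.0]]
ft_force: [-7.4, -1.0, 20.5]
grip_width: 0.0093
```

jog_arm(
  dr=[
    [0, 0, 0.06],
    [0, 0, 0.12],
    [0, 0, 0.14],
    [0, 0, 0.14],
    [0, 0, 0.14],
    [0, 0, 0.14],
    [0, 0, 0.14],
    [0, 0, 0.12],
    [0, 0, 0.1],
    [0, 0, 0.04],
  ],
  slide=[
    [0, 0, 0],
    [0, 0, 0],
    [0, 0, 0],
    [0, 0, 0],
    [0, 0, 0],
    [0, 0, 0],
    [0, 0, 0],
    [0, 0, 0],
    [0, 0, 0],
    [0, 0, 0],
  ],
  gripper=[-1, -1, -1, -1, -1, -1, -1, -1, -1, -1],
)

```text
time_s: 5.3
position: [0.4869, -0.0557, 0.0729]
tool_rot: [[0.472, -0.881, -0.004], [-0.881, -0.472, 0.0], [-0.002, 0.003, -1.0]]
ft_force: [-14.7, 3.3, 28.0]
grip_width: 0.0093
```

```bash
python3 - <<'E'
from rig import observe, viewer
import cv2,numpy as np
d=viewer.get_image("top"); cv2.imwrite("pics/top4.png",cv2.resize(d["pixels"][200:310,320:480],None,fx=5,fy=5,interpolation=cv2.INTER_CUBIC))
s=observe();print(s["wrist_torque"])
E
python3 plan.py 0.489 -0.0565 0.071 -60 10
```

```text
[0.41158733 2.48497606 0.86679526]
t 5.35 pos [ 0.4869 -0.0557  0.0729] yaw -61.82 tilt z [-4.1e-03  2.0e-04 -1.0e+00] w 0.009 F [-15.2   2.4  26.3] q [-20.  28.  98.  -0.  55.  42.]
10 rows dr [0.0003, 0.0002, -0.0032] slide [0.0002, -0.0001, 0.0002]
[[0.487, -0.056, 0.073], [0.488, -0.056, 0.072], [0.488, -0.056, 0.072], [0.488, -0.056, 0.072], [0.489, -0.056, 0.071]]
```

View pics/top4.png

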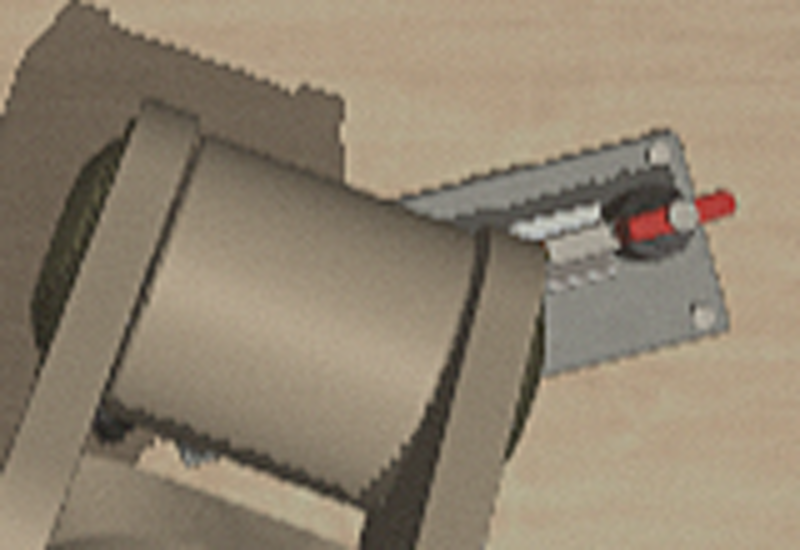

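jog_arm(
  dr=[
    [0, 0, -0.02],
    [0, 0, 0],
    [0, 0, 0],
    [0, 0, 0],
    [0, 0, 0],
    [0, 0, 0],
    [0, 0, 0],
    [0, 0, 0],
    [0, 0, 0],
    [0, 0, 0],
  ],
  slide=[
    [0, 0, -0.003],
    [0, 0, 0],
    [0, 0, 0],
    [0, 0, 0],
    [0, 0, -0.01],
    [0, 0, -0.02],
    [0, 0, -0.03],
    [0, 0, -0.03],
    [0, 0, -0.03],
    [0, 0, -0.02],
  ],
  gripper=[0, 0, 0, 0, 0, 0, 0, 0, 0, 0],
)

```text
time_s: 6.35
position: [0.4893, -0.0564, 0.217]
tool_rot: [[0.491, -0.871, 0.003], [-0.871, -0.491, -0.001], [0.002, -0.002, -1.0]]
ft_force: [-0.0, -0.0, -0.1]
grip_width: 0.0426
```

```bash
python3 plan.py 0.533 -0.2268 0.2 17 20
```

```text
t 6.35 pos [ 0.4893 -0.0564  0.217 ] yaw -60.58 tilt z [ 2.6e-03 -9.0e-04 -1.0e+00] w 0.0426 F [-0.  -0.  -0.1] q [-20.  17.  86.   0.  77.  40.]
20 rows dr [-0.0, -0.0002, -0.0677] slide [0.0059, 0.0075, 0.0009]
[[0.486, -0.065, 0.216], [0.477, -0.112, 0.212], [0.484, -0.158, 0.208], [0.506, -0.2, 0.203]]
```

jog_arm(
  dr=[
    [0, 0, -0.0677],
    [0, 0, -0.0677],
    [0, 0, -0.0677],
    [0, 0, -0.0677],
    [0, 0, -0.0677],
    [0, 0, -0.0677],
    [0, 0, -0.0677],
    [0, 0, -0.0677],
    [0, 0, -0.0677],
    [0, 0, -0.0677],
  ],
  slide=[
    [0.0059, 0.0075, 0.0009],
    [0.0059, 0.0075, 0.0009],
    [0.0059, 0.0075, 0.0009],
    [0.0059, 0.0075, 0.0009],
    [0.0059, 0.0075, 0.0009],
    [0.0059, 0.0075, 0.0009],
    [0.0059, 0.0075, 0.0009],
    [0.0059, 0.0075, 0.0009],
    [0.0059, 0.0075, 0.0009],
    [0.0059, 0.0075, 0.0009],
  ],
  gripper=[0, 0, 0, 0, 0, 0, 0, 0, 0, 0],
)

```text
time_s: 7.35
position: [0.4809, -0.15, 0.2059]
tool_rot: [[0.93, -0.369, 0.0], [-0.369, -0.93, -0.0], [0.0, 0.0, -1.0]]
ft_force: [0.8, -0.3, 0.4]
grip_width: 0.0431
```

jog_arm(
  dr=[
    [0, 0, -0.0677],
    [0, 0, -0.0677],
    [0, 0, -0.0677],
    [0, 0, -0.0677],
    [0, 0, -0.0677],
    [0, 0, -0.0677],
    [0, 0, -0.0677],
    [0, 0, -0.0677],
    [0, 0, -0.0677],
    [0, 0, -0.0677],
  ],
  slide=[
    [0.0059, 0.0075, 0.0009],
    [0.0059, 0.0075, 0.0009],
    [0.0059, 0.0075, 0.0009],
    [0.0059, 0.0075, 0.0009],
    [0.0059, 0.0075, 0.0009],
    [0.0059, 0.0075, 0.0009],
    [0.0059, 0.0075, 0.0009],
    [0.0059, 0.0075, 0.0009],
    [0.0059, 0.0075, 0.0009],
    [0.0059, 0.0075, 0.0009],
  ],
  gripper=[0, 0, 0, 0, 0, 0, 0, 0, 0, 0],
)

```text
time_s: 8.35
position: [0.5333, -0.2277, 0.1968]
tool_rot: [[0.956, 0.295, 0.0], [0.295, -0.956, -0.0], [0.0, 0.0, -1.0]]
ft_force: [-0.7, 0.8, -0.0]
grip_width: 0.0427
```

```bash
python3 - <<'E'
from rig import observe, viewer
import cv2,numpy as np
viewer.get_image("top")
d=viewer.get_image("wrist"); cv2.imwrite("pics/wrist5.png",d["pixels"]); np.savez("pics/wrist5.npz",**d)
from h import *
for X in ([.489,-.0565,.091],[.533,-.227,.091]): print(wproj(d,X))
E
python3 plan.py 0.533 -0.2268 0.078 17 10
```

```text
[334.21196205 -20.64556493]
[320.49471114 241.98398889]
t 8.45 pos [ 0.5335 -0.2279  0.1965] yaw 17.02 tilt z [ 2.e-04 -1.e-04 -1.e+00] w 0.0427 F [-0.3 -0.2 -0.7] q [-35.  27.  74.  -0.  79. -52.]
10 rows dr [0.0, -0.0, 0.0] slide [-0.0, -0.0001, 0.0118]
[[0.533, -0.228, 0.185], [0.533, -0.228, 0.161], [0.533, -0.227, 0.137], [0.533, -0.227, 0.114], [0.533, -0.227, 0.09]]
```

View pics/wrist5.png

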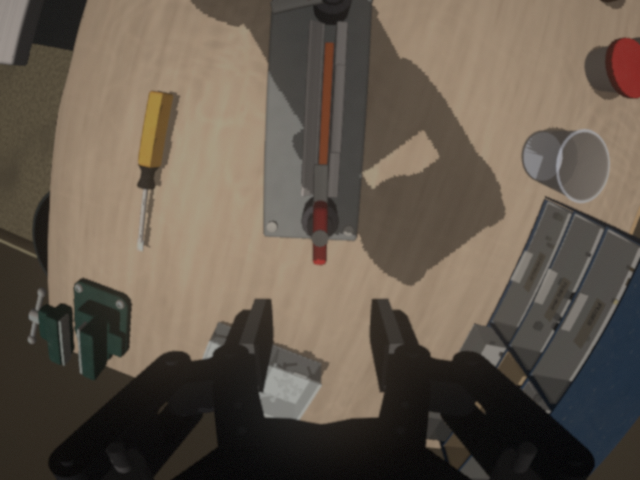

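The right knob's cap is at about (320,236) with the bar vertical, so the jaws are aligned. It sits roughly 2–3 mm further toward +y than I planned. I'll descend with that correction and grip slightly higher than I did on the left knob.

jog_arm(
  dr=[
    [0, 0, 0],
    [0, 0, 0],
    [0, 0, 0],
    [0, 0, 0],
    [0, 0, 0],
    [0, 0, 0],
    [0, 0, 0],
    [0, 0, 0],
    [0, 0, 0],
    [0, 0, 0],
  ],
  slide=[
    [0, -0.0005, 0.017],
    [0, -0.0005, 0.017],
    [0, -0.0005, 0.017],
    [0, -0.0005, 0.017],
    [0, -0.0005, 0.017],
    [0, 0, 0.017],
    [0, 0, 0.0165],
    [0, 0, 0],
    [0, 0, 0],
    [0, 0, 0],
  ],
  gripper=[0, 0, 0, 0, 0, 0, 0, 0, 0, 0],
)

```text
time_s: 9.45
position: [0.5328, -0.2252, 0.079]
tool_rot: [[0.956, 0.292, 0.001], [0.292, -0.956, -0.001], [0.001, 0.001, -1.0]]
ft_force: [0.1, 0.0, -0.1]
grip_width: 0.0428
```

jog_arm(
  dr=[
    [0, 0, 0],
    [0, 0, 0],
    [0, 0, 0],
    [0, 0, 0],
    [0, 0, 0],
    [0, 0, 0],
    [0, 0, 0],
    [0, 0, 0],
    [0, 0, 0],
    [0, 0, 0],
  ],
  slide=[
    [0, 0, 0],
    [0, 0, 0],
    [0, 0, 0],
    [0, 0, 0],
    [0, 0, 0],
    [0, 0, 0],
    [0, 0, 0],
    [0, 0, 0],
    [0, 0, 0],
    [0, 0, 0],
  ],
  gripper=[-1, -1, -1, -1, -1, -1, -1, -1, -1, -1],
  force=40,
)

```text
time_s: 10.45
position: [0.5321, -0.2253, 0.0785]
tool_rot: [[0.956, 0.292, -0.0], [0.292, -0.956, -0.001], [-0.0, 0.001, -1.0]]
ft_force: [-4.0, -0.3, 5.7]
grip_width: 0.0087
```

jog_arm(
  dr=[
    [0, 0, -0.07],
    [0, 0, -0.14],
    [0, 0, -0.14],
    [0, 0, -0.14],
    [0, 0, -0.14],
    [0, 0, -0.14],
    [0, 0, -0.14],
    [0, 0, -0.14],
    [0, 0, -0.14],
    [0, 0, -0.1],
  ],
  slide=[
    [0, 0, 0],
    [0, 0, 0],
    [0, 0, 0],
    [0, 0, 0],
    [0, 0, 0],
    [0, 0, 0],
    [0, 0, 0],
    [0, 0, 0],
    [0, 0, 0],
    [0, 0, 0],
  ],
  gripper=[-1, -1, -1, -1, -1, -1, -1, -1, -1, -1],
)

```text
time_s: 11.45
position: [0.5321, -0.2252, 0.0785]
tool_rot: [[-0.021, 1.0, -0.0], [1.0, 0.021, -0.0], [-0.0, -0.0, -1.0]]
ft_force: [-4.2, -0.5, 6.5]
grip_width: 0.0092
```

```bash
python3 - <<'E'
from rig import observe, viewer
s=observe();print(s["wrist_torque"])
E
python3 plan.py 0.5321 -0.2253 0.0785 89 10
```

```text
[-0.05344368  0.73673349 -0.83065017]
t 11.45 pos [ 0.5321 -0.2252  0.0785] yaw 91.18 tilt z [-2.e-04 -4.e-04 -1.e+00] w 0.0092 F [-4.2 -0.5  6.5] q [ -35.   34.   83.   -0.   63. -126.]
10 rows dr [-0.0, 0.0, 0.0038] slide [-0.0, -0.0, 0.0]
[[0.532, -0.225, 0.079], [0.532, -0.225, 0.079], [0.532, -0.225, 0.079], [0.532, -0.225, 0.079], [0.532, -0.225, 0.079]]
```

jog_arm(
  dr=[
    [0, 0, 0],
    [0, 0, 0],
    [0, 0, 0.02],
    [0, 0, 0],
    [0, 0, 0],
    [0, 0, 0],
    [0, 0, 0],
    [0, 0, 0],
    [0, 0, 0],
    [0, 0, 0],
  ],
  slide=[
    [0, 0, 0],
    [0, 0, 0],
    [0, 0, 0],
    [0, 0, 0],
    [0, 0, 0],
    [0, 0, -0.015],
    [0, 0, -0.03],
    [0, 0, -0.035],
    [0, 0, -0.035],
    [0, 0, -0.025],
  ],
  gripper=[-1, -1, -1, 0, 0, 0, 0, 0, 0, 0],
)

```text
time_s: 12.45
position: [0.5328, -0.2251, 0.2202]
tool_rot: [[0.003, 1.0, 0.002], [1.0, -0.003, -0.001], [-0.001, 0.002, -1.0]]
ft_force: [-0.4, -0.6, -0.5]
grip_width: 0.0426
```

```bash
python3 - <<'E'
from rig import observe, viewer
import cv2,numpy as np
d=viewer.get_image("wrist"); cv2.imwrite("pics/wrist6.png",d["pixels"]); np.savez("pics/wrist6.npz",**d)
E
python3 plan.py 0.5475 0.179 0.2 3.4 20
```

```text
t 12.5 pos [ 0.5338 -0.2257  0.2238] yaw 89.82 tilt z [ 0.0071 -0.0048 -1.    ] w 0.0426 F [ 0.5 -0.4  3.6] q [ -35.   25.   72.    0.   82. -124.]
20 rows dr [0.0005, -0.0001, 0.0754] slide [0.0173, -0.0141, 0.0011]
[[0.52, -0.208, 0.223], [0.471, -0.109, 0.216], [0.462, 0.002, 0.21], [0.495, 0.108, 0.204]]
```

View pics/wrist6.png

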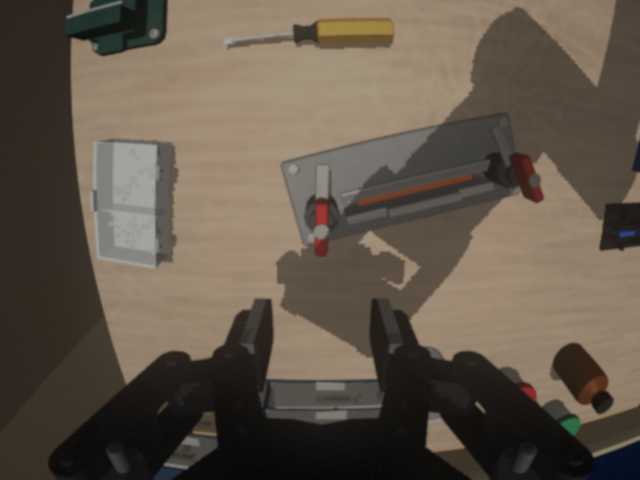

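Both tongues now point to the front: the right one at (322,180) and the left one near (505,140). Moving to the holder.

jog_arm(
  dr=[
    [0, 0, 0.0754],
    [0, 0, 0.0754],
    [0, 0, 0.0754],
    [0, 0, 0.0754],
    [0, 0, 0.0754],
    [0, 0, 0.0754],
    [0, 0, 0.0754],
    [0, 0, 0.0754],
    [0, 0, 0.0754],
    [0, 0, 0.0754],
  ],
  slide=[
    [0.0173, -0.0141, 0.001],
    [0.0173, -0.0141, 0.001],
    [0.0173, -0.0141, 0.001],
    [0.0173, -0.0141, 0.001],
    [0.0173, -0.0141, 0.001],
    [0.0173, -0.0141, 0.001],
    [0.0173, -0.0141, 0.001],
    [0.0173, -0.0141, 0.001],
    [0.0173, -0.0141, 0.001],
    [0.0173, -0.0141, 0.001],
  ],
  gripper=[0, 0, 0, 0, 0, 0, 0, 0, 0, 0],
)

```text
time_s: 13.5
position: [0.4594, -0.0186, 0.2076]
tool_rot: [[0.689, 0.724, 0.0], [0.724, -0.689, 0.0], [0.0, -0.0, -1.0]]
ft_force: [-0.5, 0.5, 0.0]
grip_width: 0.0429
```

jog_arm(
  dr=[
    [0, 0, 0.0754],
    [0, 0, 0.0754],
    [0, 0, 0.0754],
    [0, 0, 0.0754],
    [0, 0, 0.0754],
    [0, 0, 0.0754],
    [0, 0, 0.0754],
    [0, 0, 0.0754],
    [0, 0, 0.0754],
    [0, 0, 0.0754],
  ],
  slide=[
    [0.0173, -0.0141, 0.001],
    [0.0173, -0.0141, 0.001],
    [0.0173, -0.0141, 0.001],
    [0.0173, -0.0141, 0.001],
    [0.0173, -0.0141, 0.001],
    [0.0173, -0.0141, 0.001],
    [0.0173, -0.0141, 0.001],
    [0.0173, -0.0141, 0.001],
    [0.0173, -0.0141, 0.001],
    [0.0173, -0.0141, 0.001],
  ],
  gripper=[0, 0, 0, 0, 0, 0, 0, 0, 0, 0],
)

```text
time_s: 14.5
position: [0.5476, 0.1811, 0.1975]
tool_rot: [[0.998, 0.057, -0.0], [0.057, -0.998, 0.0], [-0.0, -0.0, -1.0]]
ft_force: [-0.3, -0.3, 0.2]
grip_width: 0.0429
```

```bash
python3 - <<'E'
from rig import observe, viewer
import cv2,numpy as np
viewer.get_image("top")
d=viewer.get_image("top"); cv2.imwrite("pics/top7.png",d["pixels"])
d=viewer.get_image("wrist"); cv2.imwrite("pics/wrist7.png",d["pixels"]); np.savez("pics/wrist7.npz",**d)
from h import *
p=d["pixels"]
cv2.imwrite("pics/wrist7c.png",cv2.resize(p[150:310,240:420],None,fx=4,fy=3.7,interpolation=cv2.INTER_CUBIC))
print(wproj(d,[.5471,.179,.084]))
E
python3 plan.py 0.5475 0.179 0.075 3.4 10
```

```text
[319.89723107 244.42278365]
t 14.65 pos [0.5474 0.1807 0.1971] yaw 3.5 tilt z [-8.e-04 -0.e+00 -1.e+00] w 0.0426 F [-0.1 -0.8  1.4] q [ 7. 26. 74.  0. 79.  3.]
10 rows dr [-0.0, 0.0001, 0.0002] slide [0.0, 0.0002, 0.0122]
[[0.547, 0.181, 0.185], [0.547, 0.18, 0.16], [0.547, 0.18, 0.136], [0.547, 0.18, 0.112], [0.547, 0.179, 0.087]]
```

View pics/wrist7.png

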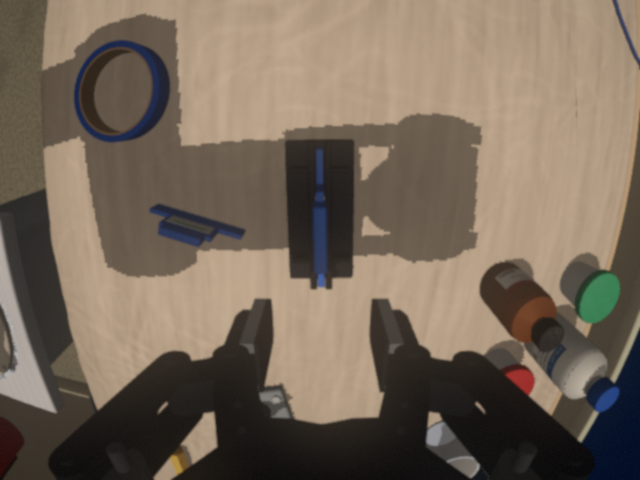

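View pics/wrist7c.png

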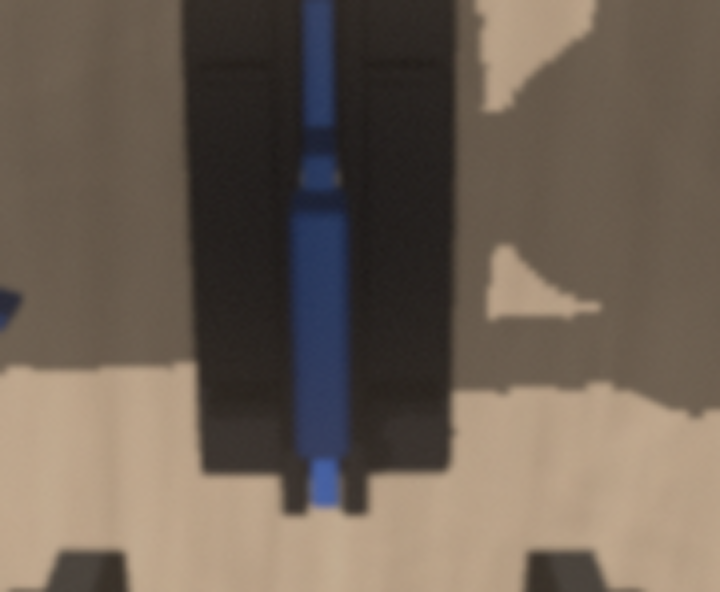

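View pics/top7.png

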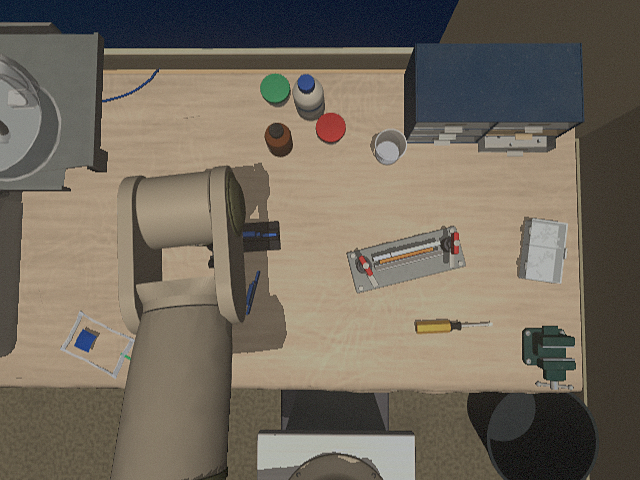

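```bash
python3 - <<'E'
import numpy as np
from h import *
d=dict(np.load("pics/wrist7.npz"))
a=onplane(d,320,206.6,.084,1);b=onplane(d,320.5,273.6,.084,1);print(a,b,(a+b)/2,np.linalg.norm(a-b))
# rail from top7: caps
E
python3 - <<'E'
import cv2
p=cv2.imread("pics/top7.png")
cv2.imwrite("pics/top7r.png",cv2.resize(p[215:305,335:480],None,fx=5.5,fy=5.5,interpolation=cv2.INTER_CUBIC))
E
```

```text
[0.54558702 0.20608708 0.084     ] [0.54882675 0.15682089 0.084     ] [0.54720689 0.18145398 0.084     ] 0.04937259821039218
```

View pics/top7r.png

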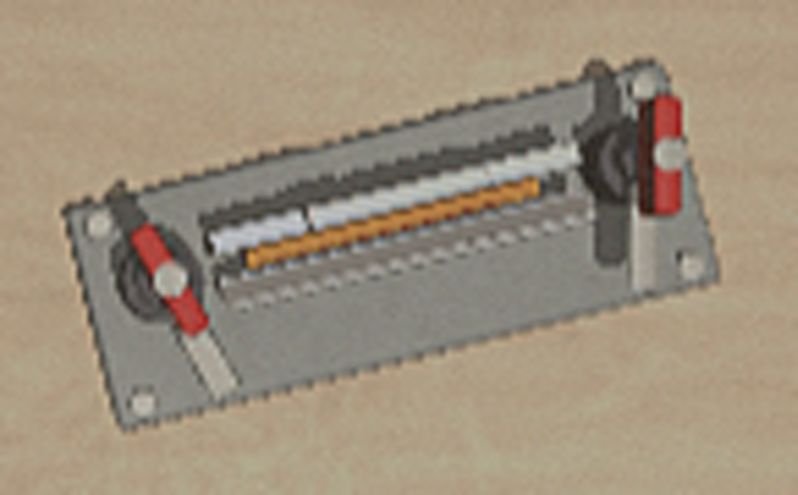

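Both bars sit about 75° from the slot, fully open. The holder grip is centred at about (0.547, 0.180). I'll descend straight down and grip it.

jog_arm(
  dr=[
    [0, 0, 0],
    [0, 0, 0],
    [0, 0, 0],
    [0, 0, 0],
    [0, 0, 0],
    [0, 0, 0],
    [0, 0, 0],
    [0, 0, 0],
    [0, 0, 0],
    [0, 0, 0],
  ],
  slide=[
    [0, 0, 0.02],
    [0, 0, 0.02],
    [0, 0, 0.02],
    [0, 0, 0.02],
    [0, 0, 0.02],
    [0, 0, 0.02],
    [0, 0, 0.013],
    [0, 0, 0],
    [0, 0, 0],
    [0, 0, 0],
  ],
  gripper=[0, 0, 0, 0, 0, 0, 0, 0, 0, 0],
)

```text
time_s: 15.65
position: [0.5477, 0.18, 0.0659]
tool_rot: [[0.998, 0.059, 0.002], [0.059, -0.998, 0.0], [0.002, -0.0, -1.0]]
ft_force: [0.1, -0.5, 0.8]
grip_width: 0.0424
```

jog_arm(
  dr=[
    [0, 0, 0],
    [0, 0, 0],
    [0, 0, 0],
    [0, 0, 0],
    [0, 0, 0],
    [0, 0, 0],
    [0, 0, 0],
    [0, 0, 0],
    [0, 0, 0],
    [0, 0, 0],
  ],
  slide=[
    [0, 0, 0],
    [0, 0, 0],
    [0, 0, 0],
    [0, 0, 0],
    [0, 0, 0],
    [0, 0, 0],
    [0, 0, 0],
    [0, 0, 0],
    [0, 0, 0],
    [0, 0, 0],
  ],
  gripper=[-1, -1, -1, -1, -1, -1, -1, -1, -1, -1],
  force=70,
)

```text
time_s: 16.65
position: [0.5475, 0.1801, 0.0655]
tool_rot: [[0.998, 0.059, 0.001], [0.059, -0.998, 0.0], [0.001, 0.0, -1.0]]
ft_force: [-0.7, 0.5, 5.8]
grip_width: 0.0086
```

```bash
python3 - <<'E'
from rig import observe, viewer
import cv2,numpy as np
d=viewer.get_image("wrist"); cv2.imwrite("pics/wrist8.png",d["pixels"]); np.savez("pics/wrist8.npz",**d)
d=viewer.get_image("side"); cv2.imwrite("pics/side8.png",cv2.resize(d["pixels"][200:360,220:420],None,fx=4,fy=3.7))
E
python3 plan.py 0.5475 0.179 0.075 3.4 10
```

```text
t 16.75 pos [0.5475 0.1801 0.0655] yaw 3.38 tilt z [ 1.1e-03  1.0e-04 -1.0e+00] w 0.0086 F [-2.4  0.6  6.3] q [ 6. 35. 84. -0. 61.  3.]
10 rows dr [-0.0, -0.0001, -0.0] slide [-0.0, 0.0001, -0.001]
[[0.547, 0.18, 0.066], [0.547, 0.18, 0.068], [0.547, 0.18, 0.07], [0.547, 0.179, 0.072], [0.547, 0.179, 0.074]]
```

View pics/wrist8.png

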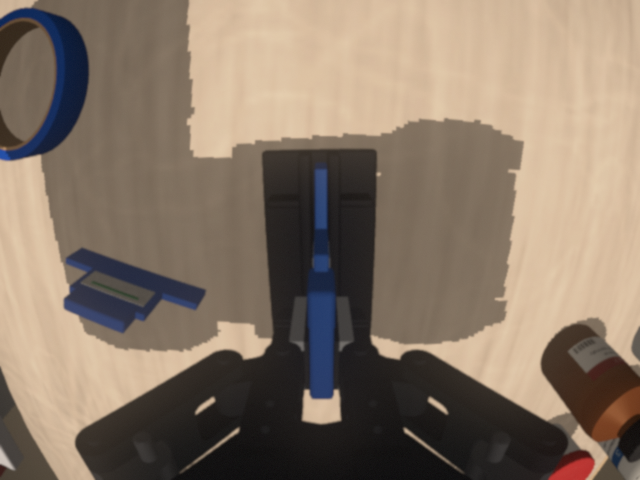

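View pics/side8.png

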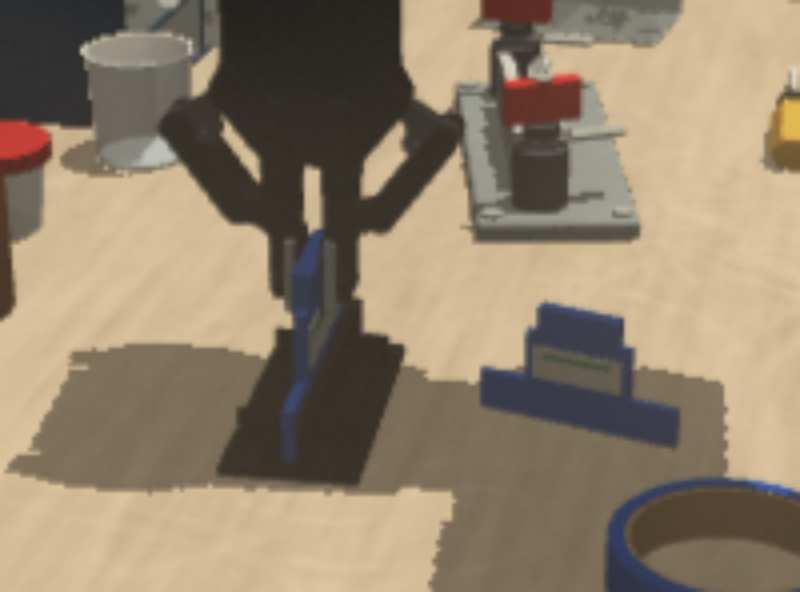

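The holder is gripped in both views. Before carrying it over, I'll pin down the slot line from the orange seat bar in the top picture and the earlier wrist picture.

```bash
python3 - <<'E'
import numpy as np,cv2
from h import *
d=dict(np.load("pics/top0.npz"))
p=cv2.imread("pics/top7.png")
def orange(p): 
    h=cv2.cvtColor(p,cv2.COLOR_BGR2HSV); return (h[...,0]>=7)&(h[...,0]<=16)&(h[...,1]>150)&(h[...,2]>60)
def big(m):
    k,l,st,ce=cv2.connectedComponentsWithStats(m.astype(np.uint8),connectivity=8)
    out=[]
    for i in range(1,k):
        if st[i,4]>60: out.append((i,st[i]))
    return l,out
m=orange(p); m[:,:340]=0;m[:,480:]=0;m[:220]=0;m[300:]=0
ys,xs=np.nonzero(m); 
def ana(d,xs,ys,w):
    X=np.array([onplane(d,x,y,.028,w)[:2] for x,y in zip(xs,ys)])
    vx,vy,cx,cy=cv2.fitLine(X.astype(np.float32),cv2.DIST_HUBER,0,.01,.01).ravel()
    if vy<0: vx,vy=-vx,-vy
    yaw=np.arctan2(-vx,vy); u=np.array([vx,vy]);n=np.array([np.cos(yaw),np.sin(yaw)])
    a=(X-[cx,cy])@u; b=(X-[cx,cy])@n
    print("n",len(X),"c",cx,cy,"yaw",np.degrees(yaw),"len",np.percentile(a,[0.5,99.5]),"wid",np.percentile(b,[3,97]))
    for K in ([.5107,-.1408],[.511,-.1419]): 
        print("  knob mid off bar line (rail x):",(np.array(K)-[cx,cy])@n)
    # plane location at y
ana(d,xs,ys,False)
for f,roi in(("wrist5",(40,200,300,350)),("wrist6",(170,215,340,480)),("wrist2",(250,400,320,370))):
    w=dict(np.load(f"pics/{f}.npz")); m=orange(w["pixels"]);mm=np.zeros_like(m);r=roi;mm[r[0]:r[1],r[2]:r[3]]=m[r[0]:r[1],r[2]:r[3]]
    ys,xs=np.nonzero(mm);print(f); ana(w,xs,ys,True)
E
```

```text
n 139 c 0.51055914 -0.13892107 yaw 14.397962 len [-0.05419708  0.04922808] wid [-0.0028388  0.0029097]
  knob mid off bar line (rail x): -0.00033077259645372453
  knob mid off bar line (rail x): -0.0003137159822932163
wrist5
n 821 c 0.5084532 -0.1338989 yaw 14.298505 len [-0.04924686  0.04762483] wid [-0.00254393  0.0025605 ]
  knob mid off bar line (rail x): 0.0004728176301890486
  knob mid off bar line (rail x): 0.0004918531647496996
wrist6
n 419 c 0.5107717 -0.13840131 yaw 14.278712 len [-0.05391511  0.05241867] wid [-0.0016412   0.00160645]
  knob mid off bar line (rail x): -0.0006610863456298923
  knob mid off bar line (rail x): -0.0006416569763591203
wrist2
n 438 c 0.50966495 -0.1389298 yaw 13.78226 len [-0.05268359  0.05101749] wid [-0.00225711  0.00214395]
  knob mid off bar line (rail x): 0.0005597031341939776
  knob mid off bar line (rail x): 0.000589009508684209
```

jog_arm(
  dr=[
    [0, 0, 0],
    [0, 0, 0],
    [0, 0, 0],
    [0, 0, 0],
    [0, 0, 0],
    [0, 0, 0],
    [0, 0, 0],
    [0, 0, 0],
    [0, 0, 0],
    [0, 0, 0],
  ],
  slide=[
    [0, 0, -0.01],
    [0, 0, -0.016],
    [0, 0, -0.016],
    [0, 0, -0.016],
    [0, 0, -0.016],
    [0, 0, -0.016],
    [0, 0, -0.016],
    [0, 0, -0.016],
    [0, 0, 0],
    [0, 0, 0],
  ],
  gripper=[-1, -1, -1, -1, -1, -1, -1, -1, -1, -1],
)

```text
time_s: 17.75
position: [0.5469, 0.18, 0.1866]
tool_rot: [[0.998, 0.059, -0.0], [0.059, -0.998, 0.0], [-0.0, -0.0, -1.0]]
ft_force: [0.2, -0.3, -1.3]
grip_width: 0.0087
```

```bash
python3 plan.py 0.5098 -0.141 0.185 14.4 20
```

```text
t 17.75 pos [0.5469 0.18   0.1866] yaw 3.37 tilt z [-3.e-04  0.e+00 -1.e+00] w 0.0087 F [ 0.2 -0.3 -1.3] q [ 6. 27. 75.  0. 78.  3.]
20 rows dr [-0.0, 0.0, -0.0096] slide [-0.0042, 0.0156, 0.0001]
[[0.544, 0.164, 0.187], [0.529, 0.085, 0.186], [0.519, 0.004, 0.186], [0.512, -0.076, 0.185]]
```

jog_arm(
  dr=[
    [0, 0, -0.0096],
    [0, 0, -0.0096],
    [0, 0, -0.0096],
    [0, 0, -0.0096],
    [0, 0, -0.0096],
    [0, 0, -0.0096],
    [0, 0, -0.0096],
    [0, 0, -0.0096],
    [0, 0, -0.0096],
    [0, 0, -0.0096],
  ],
  slide=[
    [-0.0042, 0.0156, 0],
    [-0.0042, 0.0156, 0],
    [-0.0042, 0.0156, 0],
    [-0.0042, 0.0156, 0],
    [-0.0042, 0.0156, 0],
    [-0.0042, 0.0156, 0],
    [-0.0042, 0.0156, 0],
    [-0.0042, 0.0156, 0],
    [-0.0042, 0.0156, 0],
    [-0.0042, 0.0156, 0],
  ],
  gripper=[-1, -1, -1, -1, -1, -1, -1, -1, -1, -1],
)

```text
time_s: 18.75
position: [0.5207, 0.0201, 0.1858]
tool_rot: [[0.988, 0.155, -0.002], [0.155, -0.988, 0.0], [-0.002, -0.001, -1.0]]
ft_force: [-0.3, 0.4, -0.7]
grip_width: 0.0089
```

jog_arm(
  dr=[
    [0, 0, -0.0096],
    [0, 0, -0.0096],
    [0, 0, -0.0096],
    [0, 0, -0.0096],
    [0, 0, -0.0096],
    [0, 0, -0.0096],
    [0, 0, -0.0096],
    [0, 0, -0.0096],
    [0, 0, -0.0096],
    [0, 0, -0.0096],
  ],
  slide=[
    [-0.0042, 0.0156, 0],
    [-0.0042, 0.0156, 0],
    [-0.0042, 0.0156, 0],
    [-0.0042, 0.0156, 0],
    [-0.0042, 0.0156, 0],
    [-0.0042, 0.0156, 0],
    [-0.0042, 0.0156, 0],
    [-0.0042, 0.0156, 0],
    [-0.0042, 0.0156, 0],
    [-0.0042, 0.0156, 0],
  ],
  gripper=[-1, -1, -1, -1, -1, -1, -1, -1, -1, -1],
)

```text
time_s: 19.75
position: [0.5103, -0.1409, 0.1857]
tool_rot: [[0.969, 0.248, -0.002], [0.248, -0.969, 0.001], [-0.002, -0.002, -1.0]]
ft_force: [-0.0, 0.1, -0.7]
grip_width: 0.0089
```

```bash
python3 - <<'E'
from rig import observe, viewer
import cv2,numpy as np
viewer.get_image("top")
viewer.get_image("top")
d=viewer.get_image("wrist"); cv2.imwrite("pics/wrist9.png",d["pixels"]); np.savez("pics/wrist9.npz",**d)
E
python3 plan.py 0.5098 -0.141 0.105 14.4 10
```

```text
t 19.9 pos [ 0.5104 -0.1408  0.1858] yaw 14.28 tilt z [-0.0017  0.001  -1.    ] w 0.009 F [ 0.6  0.3 -1.1] q [-28.  23.  83.   0.  75. -43.]
10 rows dr [-0.0001, 0.0001, -0.0002] slide [-0.0001, 0.0, 0.0081]
[[0.51, -0.141, 0.178], [0.51, -0.141, 0.162], [0.51, -0.141, 0.145], [0.51, -0.141, 0.129], [0.51, -0.141, 0.113]]
```

View pics/wrist9.png

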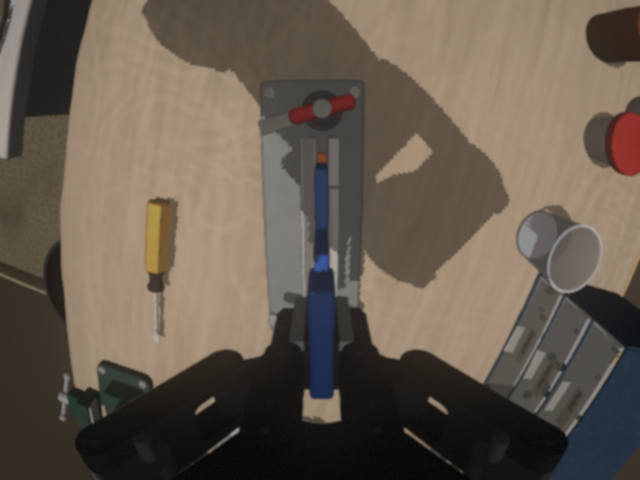

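The picture shows the foot lined up with the slot, orange visible just beyond its end at (321,158). Lowering to just above the mouth with a slight bias toward the front lip.

jog_arm(
  dr=[
    [0, 0, 0],
    [0, 0, 0],
    [0, 0, 0],
    [0, 0, 0],
    [0, 0, 0],
    [0, 0, 0],
    [0, 0, 0],
    [0, 0, 0],
    [0, 0, 0],
    [0, 0, 0],
  ],
  slide=[
    [-0.0004, 0, 0.01],
    [-0.0003, 0, 0.01],
    [0, 0, 0.01],
    [0, 0, 0.01],
    [0, 0, 0.01],
    [0, 0, 0.01],
    [0, 0, 0.01],
    [0, 0, 0],
    [0, 0, 0],
    [0, 0, 0],
  ],
  gripper=[-1, -1, -1, -1, -1, -1, -1, -1, -1, -1],
)

```text
time_s: 20.9
position: [0.5104, -0.1408, 0.1172]
tool_rot: [[0.969, 0.248, 0.001], [0.248, -0.969, -0.0], [0.001, 0.001, -1.0]]
ft_force: [0.0, 0.7, -0.3]
grip_width: 0.0091
```

```bash
python3 - <<'E'
from rig import observe, viewer
import cv2,numpy as np
d=viewer.get_image("wrist"); cv2.imwrite("pics/wrist10.png",d["pixels"][60:420,180:480]); np.savez("pics/wrist10.npz",**d)
d=viewer.get_image("side"); cv2.imwrite("pics/side10.png",cv2.resize(d["pixels"][170:270,300:420],None,fx=6,fy=6,interpolation=cv2.INTER_CUBIC))
E
python3 plan.py 0.5098 -0.141 0.095 14.4 10
```

```text
t 21.0 pos [ 0.5104 -0.1408  0.1173] yaw 14.37 tilt z [ 9.e-04 -5.e-04 -1.e+00] w 0.0091 F [-0.4  0.5 -1. ] q [-28.  27.  89.   0.  64. -43.]
10 rows dr [0.0001, -0.0001, -0.0] slide [-0.0001, 0.0, 0.0022]
[[0.51, -0.141, 0.115], [0.51, -0.141, 0.111], [0.51, -0.141, 0.106], [0.51, -0.141, 0.102], [0.51, -0.141, 0.097]]
```

View pics/wrist10.png

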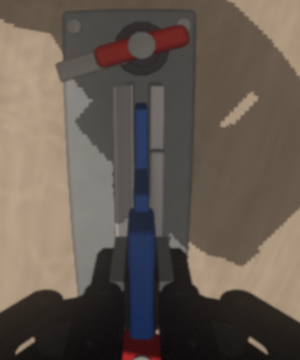

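View pics/side10.png

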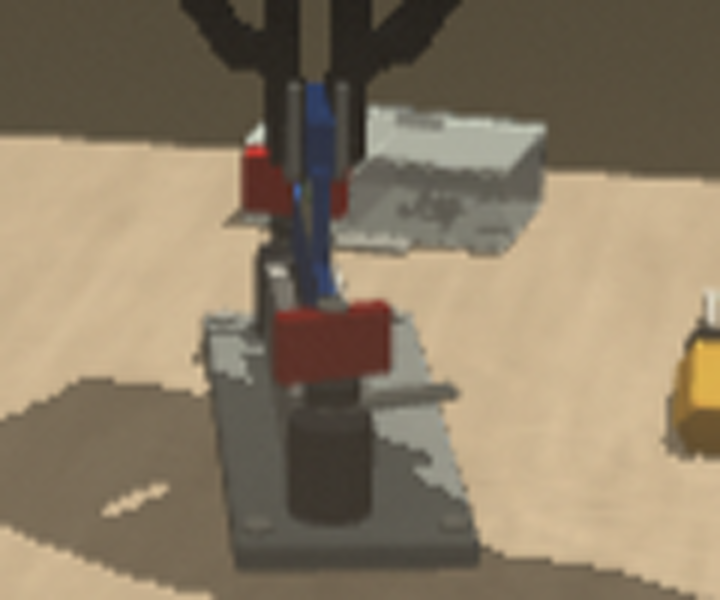

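jog_arm(
  dr=[
    [0, 0, 0],
    [0, 0, 0],
    [0, 0, 0],
    [0, 0, 0],
    [0, 0, 0],
    [0, 0, 0],
    [0, 0, 0],
    [0, 0, 0],
    [0, 0, 0],
    [0, 0, 0],
  ],
  slide=[
    [-0.0005, 0, 0.003],
    [0, 0, 0.003],
    [0, 0, 0.003],
    [0, 0, 0.003],
    [0, 0, 0.003],
    [0, 0, 0.003],
    [0, 0, 0.003],
    [0, 0, 0.001],
    [0, 0, 0],
    [0, 0, 0],
  ],
  gripper=[-1, -1, -1, -1, -1, -1, -1, -1, -1, -1],
)

```text
time_s: 22.0
position: [0.5097, -0.1408, 0.0949]
tool_rot: [[0.969, 0.248, 0.0], [0.248, -0.969, -0.0], [0.0, 0.0, -1.0]]
ft_force: [-0.4, 0.0, -0.4]
grip_width: 0.0089
```

jog_arm(
  dr=[
    [0, 0, 0],
    [0, 0, 0],
    [0, 0, 0],
    [0, 0, 0],
    [0, 0, 0],
    [0, 0, 0],
    [0, 0, 0],
    [0, 0, 0],
    [0, 0, 0],
    [0, 0, 0],
  ],
  slide=[
    [0, 0, 0.002],
    [0, 0, 0.002],
    [0, 0, 0.002],
    [0, 0, 0.002],
    [0, 0, 0.002],
    [0, 0, 0.002],
    [0, 0, 0.002],
    [0, 0, 0.002],
    [0, 0, 0],
    [0, 0, 0],
  ],
  gripper=[-1, -1, -1, -1, -1, -1, -1, -1, -1, -1],
)

```text
time_s: 23.0
position: [0.5098, -0.1408, 0.0793]
tool_rot: [[0.969, 0.248, 0.001], [0.248, -0.969, -0.0], [0.0, 0.0, -1.0]]
ft_force: [-2.8, 0.3, 8.9]
grip_width: 0.0087
```

jog_arm(
  dr=[
    [0, 0, 0],
    [0, 0, 0],
    [0, 0, 0],
    [0, 0, 0],
    [0, 0, 0],
    [0, 0, 0],
    [0, 0, 0],
    [0, 0, 0],
    [0, 0, 0],
    [0, 0, 0],
  ],
  slide=[
    [0, 0, 0.001],
    [0, 0, 0.001],
    [0, 0, 0.001],
    [0, 0, 0],
    [0, 0, 0],
    [0, 0, 0],
    [0, 0, 0],
    [0, 0, 0],
    [0, 0, 0],
    [0, 0, 0],
  ],
  gripper=[-1, -1, -1, -1, -1, -1, -1, -1, -1, -1],
)

```text
time_s: 24.0
position: [0.5099, -0.1408, 0.0774]
tool_rot: [[0.969, 0.248, 0.002], [0.248, -0.969, -0.001], [0.001, 0.001, -1.0]]
ft_force: [-4.5, 2.4, 18.2]
grip_width: 0.009
```

```bash
python3 - <<'E'
from rig import observe, viewer
import cv2,numpy as np
d=viewer.get_image("wrist"); cv2.imwrite("pics/wrist11.png",d["pixels"]); np.savez("pics/wrist11.npz",**d)
d=viewer.get_image("side"); cv2.imwrite("pics/side11.png",cv2.resize(d["pixels"][170:270,300:420],None,fx=6,fy=6,interpolation=cv2.INTER_CUBIC));np.savez("pics/side11.npz",**d)
d=viewer.get_image("top"); cv2.imwrite("pics/top11.png",d["pixels"])
s=observe();print(s["ft_force"],s["wrist_torque"])
E
python3 plan.py 0.5098 -0.141 0.0775 14.4 10
```

```text
[-4.18221151  2.34843906 18.2636729 ] [0.43123815 0.98907768 0.00695519]
t 24.15 pos [ 0.5099 -0.1409  0.0774] yaw 14.38 tilt z [ 1.5e-03 -9.0e-04 -1.0e+00] w 0.009 F [-4.2  2.3 18.3] q [-28.  30.  91.  -0.  58. -43.]
10 rows dr [0.0001, -0.0001, -0.0] slide [-0.0, 0.0, -0.0]
[[0.51, -0.141, 0.077], [0.51, -0.141, 0.077], [0.51, -0.141, 0.077], [0.51, -0.141, 0.077], [0.51, -0.141, 0.077]]
```

View pics/wrist11.png

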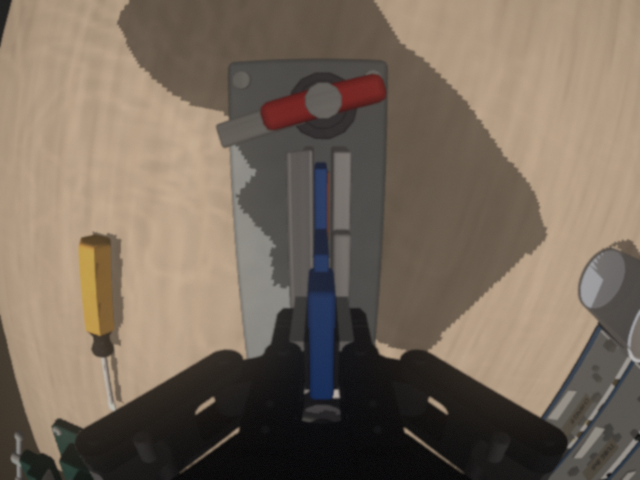

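View pics/side11.png

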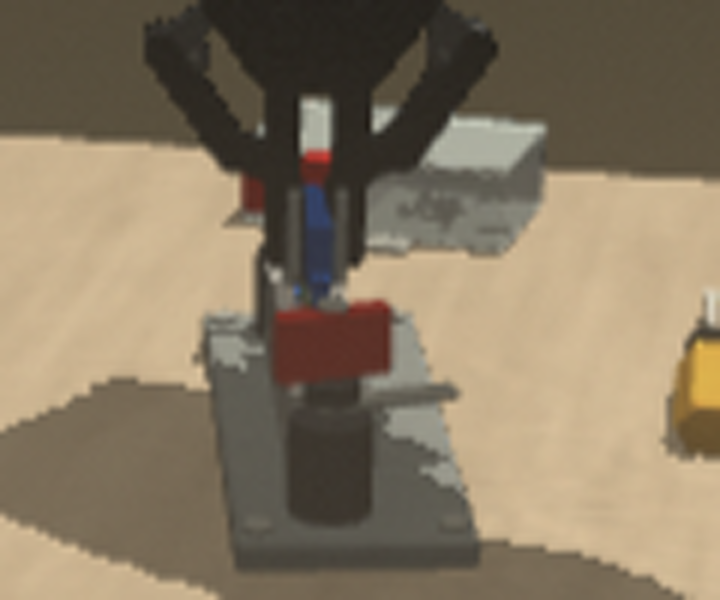

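View pics/top11.png

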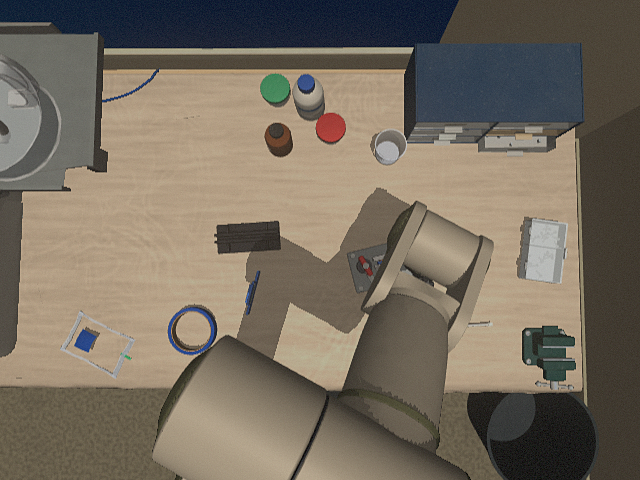

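The foot sits between the walls; its far end is at (321,163). Vertical force rose from about 9 N to 18 N as the holder bottomed out, against a maximum spring force of 10.5 N. The TCP is at z = 0.0774, against 0.0775 predicted for home. The grip appears at the same pixels as before the carry, so it hasn't slipped. Handing in.

```bash
python3 - <<'E'
from rig import observe, env
env.close_job()
s=observe();print(s["time_s"],s["position"],s["ft_force"],s["grip_width"])
E
```

```text
the job is handed in; nothing more can be done
the job is handed in; nothing more can be done
```

Both red knobs are open and the blue label holder is pressed home in the rail, still held there by the gripper. I handed the job in at about 24 s of the 61 s limit; no verdict is reported.

- **Knobs:** each was turned until the wrist torque rose to about 0.85 N m, far above the 0.05 N m friction, which means it reached its stop. Pictures afterwards showed both tongues pointing to the front. The right knob was mostly hidden behind the gripper in the last pictures.
- **Holder:** the larger one was lifted from its stand and entered the slot without any contact force. When pressed down, the vertical force rose from about 9 N to 18 N, against the spring's maximum of 10.5 N, so the seat is at its stop. The tool height was 77.4 mm against 77.5 mm predicted for home.
- **Position:** the seat-bar line and the knob midpoint agreed within 0.7 mm on where the slot runs. The grip showed no slip in the pictures.
- **Bystanders:** the bottle, cup and tape look unmoved in the final top picture. The arm partly hid the screwdriver there, but the wrist and side pictures show nothing touched it.
- **Disagreements:**
    - The two cameras differed by 2–3 mm along the bars and the holder's width, which I averaged or corrected for.
    - On the left knob the fingertips touched the knob's base at about 20–28 N, with no visible effect. I gripped the right knob 6 mm higher.
    - I tried to read the state after handing in, but it was not available.

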